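# Lay the strop block down against the bench stop

## Task

On the cobbler's bench a wooden strop block is standing on end inside a place marked out with paper tape. Push it near its top to tip it over towards the low wooden stop, so that it falls flat within the tape with its leather face up, then push it along the bench until its end sits square and snug against the stop, still inside the tape. Only push it, never pick it up, and leave the bottle, the tin and the carton where they stand.

Things in the scene. Friction and masses are not known exactly. Their poses are not given: they have to be found in the camera images.
- strop: strop block, loose, about 0.3 kg, 170 long x 70 wide x 35 mm thick, at first standing on end. Origin: centre of the end it first stands on (foot). Own z runs along its length, foot to head; y across its width; x through its thickness. Dark leather covers the -x face (at first away from the stop), bare wood the +x face (at first roughly towards it). Leant about 12 degrees, it falls by itself.
- strop_mid (a point): middle of the strop block, half-way along its length, width and thickness (85 mm from the foot)
- strop_head (a point): centre of the strop block's head end (170 mm from the foot)
- bay: the marked place, fixed: a U of flat 19 mm paper tape, closed by a wooden stop 170 mm long, 30 thick, 20 high. Origin: its centre, on the bench top. x points along it to the stop, whose near face is at x = +130 mm; z up. Inner tape edges at x = -130 and y = +-65 mm.
- bottle: bystander: upright grey plastic bottle with a red cap, 56 mm across and 150 mm high, standing outside the tape; origin at the centre of its underside
- tin: bystander: low black round polish jar, 68 mm across and 40 mm high, standing outside the tape; origin at the centre of its underside
- carton: bystander: small cardboard carton with a paper band, 40 x 60 mm and 75 mm high, standing beyond the stop; origin at the centre of its underside
Mind the look-alikes: they are no part of the job. Of the things that look like the strop, take the one that is nearest to the robot's base at the start.

How it is judged (in metres and radians):
On the way:
1. the strop block has fallen towards the stop and lies flat, leather face up, within the tape (angle between strop's own x axis and vertical above 3.04 rad and y of strop in the frame of bay between -0.036 and 0.036 m and y of strop_head in the frame of bay between -0.036 and 0.036 m and x of strop in the frame of bay above -0.14 m and height (world z) of strop_mid below 0.022 m), for 0.2 s.
At the end, for the whole second after the job is handed in: The strop block lies still and flat on the bench, leather up, its head end against the stop (its centre within 5 mm of the stop's face) and square to it within 4 degrees, the middle of both its ends within 36 mm of the bay's centre line (all of step 1 and x of strop_head in the frame of bay above 0.125 m and angle between the z axis of strop and the x axis of bay, either way round below 0.07 rad and linear speed of strop below 0.01 m/s and angular speed of strop below 0.1 rad/s); the robot touches nothing.
It fails at once if the strop block is lifted off the bench (height (world z) of strop_mid above 0.11 m or (height (world z) of strop_mid above 0.045 m and angle between strop's own z axis and vertical above 1.4 rad)).
It fails at once if the bottle is moved or knocked over (distance of bottle from where it was at the start of the episode above 0.015 m or angle between bottle's own z axis and vertical above 0.3 rad).
It fails at once if the tin is moved or knocked over (distance of tin from where it was at the start of the episode above 0.015 m or angle between tin's own z axis and vertical above 0.3 rad).
It fails at once if the carton is moved or knocked over (distance of carton from where it was at the start of the episode above 0.015 m or angle between carton's own z axis and vertical above 0.3 rad).
It also fails if it takes over 51 s, if anything falls off the work surface, if the arm or the gripper's body presses on something with over 40 N, if the wrist force passes 120 N, or if a joint passes its speed limit or range.

## Robot

A 6-joint arm with a two-finger parallel gripper is mounted at the origin on the work surface. World frame = base frame: x ahead of the robot, y to its left, z up, the work surface at z = 0. Lengths are in mm, angles in rad, forces in N, time in s.
With the tool pointing down it reaches from about 350 to 775 mm from the base axis. Payload 7.3 kg.
Tool frame: the origin (TCP) lies at the very end of the fingers, on their centre line; the grasp point (between the pads) lies 19 mm behind it (bot.grasp_offset is the distance from the TCP to the grasp point, in mm); z points along the fingers, y is the direction in which the jaws open and shut (so a half turn about z gives the same grasp; the last joint's range is limited). The gripper opens to 92 mm and grips with 3 to 60 N. Pads are 19 mm wide; open, the fingers measure 130 mm over their backs; the gripper's body (75 mm by 190 mm) begins 47 mm behind the grasp point.
Start: joints at [-1.259, 0.342, 1.524, -0, 1.275, -0.146], TCP at [232.061, -470.948, 226.741] pointing down, gripper open.
Joint ranges: [-2.53, 2.53], [-0.77, 2.02], [0.04, 2.7], [-1, 4.14], [0.28, 2.66], [-3.11, 3.11]. Speed limits (rad/s): [2.57, 2.57, 3.14, 3.14, 3.14, 3.14].

## Interface

Orientations are given as [roll, pitch, yaw] about the fixed x, y, z axes, in that order (R = Rz(yaw) Ry(pitch) Rx(roll)).
In Python, from plant import bot gives the robot as it stands.
- The arm moves only by the tool servo_tool, never from a script. Its arguments are lists of equal length, an entry for each row: "angular": the turn, a rotation vector about the world's x, y, z in degrees, a list of three; "slide": the shift along the world's x, y, z in mm, a list of three; "grip": the opening, from -1 (shut) to 1 (fully open), so that 0 is half open. In form: {"angular": [[ax, ay, az], ...], "slide": [[dx, dy, dz], ...], "grip": [grip, ...]}. A call has 1 to 10 rows; each row is the pose to reach, as a shift and turn from the pose commanded when the call began; what a row does not reach only later rows make up. A row lasts 1/12 s, in which the tool goes at most 41.7 mm and 7.16 degrees, less where a joint would pass 70% of its speed; a pose out of reach is approached as far as the arm can. A call with a gripper value outside its range is refused whole. The fingers move at their own pace and stop on an object; the grip force is fixed at half the most. Time passes only in rows, so rows that repeat a pose let the fingers close. It gives the time, the measured TCP pose, the force and the opening at its end, in the units of the state.
- bot.get_obs(): the state, without advancing time (a new reading comes with each control period).
- bot.capture(name): name is "side" or "top" or "wrist"; returns a dict with "img" (400x640x3 uint8, blue, green, red), "range_z" (400x640 float32, mm along the optical axis (not along the pixel's ray), 0 where there is no reading), "fov_y" (degrees; the focal length in pixels is half the picture's height over the tangent of half this angle, whatever the lens; pixels are square), "cx", "cy" (the principal point, pixels), "R" (3x3) and "t" (3): a world point X has camera coordinates R X + t; the wrist camera has in their place "T_tool_cam" (4x4, takes a point from camera to tool coordinates, whose origin is the TCP and whose axes are the flange's). Camera axes: x right, y down, z forward; pixel columns grow to the right and rows downward; lengths in mm; the calibration is good to about 2 mm. A picture is of the moment at which its call begins: read the wrist's pose just before it.
- bot.close_job(): hands the job in, once; it reports no verdict.
The state is a dict: "time": time; "joint_positions": joint angles; "dq": joint speeds; "tau": joint torques, N m; "tool_pos": TCP position; "tcp_rot": TCP orientation; "contact_force": force on the tool from outside, world axes, zero at the start; "moment": the same for the moment, N m; "grip_width": finger opening in mm.
Only numpy, scipy, OpenCV 4.12 (cv2) and the standard library are available. Lean on these libraries where they do the work, as an engineer would, in place of code of your own. Each camera call takes 0.05 s, during which the arm holds its last target.

## Working session

There is one attempt and no reset: what is moved stays moved. The work goes in short steps, Python scripts to look and compute and a tool call to move; the robot and the scene stay as the last step left them, time stands still between calls to the robot, and variables do not carry over. Pictures are saved under pics/ and viewed, and the job is handed in when it is done.

Besides the shell and the picture viewer there is one more tool, called as name(argument=value, ...) on one line, values as JSON. servo_tool: Moves the arm, as the interface text tells. Its arguments: {"type":"object","properties":{"angular":{"type":"array","items":{"type":"array","items":{"type":"number"}}},"slide":{"type":"array","items":{"type":"array","items":{"type":"number"}}},"grip":{"type":"array","items":{"type":"number"}}},"required":["angular","slide","grip"]}

```bash
mkdir -p pics; ls; cat > h.py <<'E'
import numpy as np, cv2, pickle
from plant import bot
def K(c):
    f=200/np.tan(np.radians(c["fov_y"])/2); return f
def grab(n):
    c=bot.capture(n); pickle.dump(c,open(f"{n}.pkl","wb")); return c
def load(n): return pickle.load(open(f"{n}.pkl","rb"))
def pts(c):
    f=K(c); v,u=np.mgrid[0:400,0:640]; z=c["range_z"].astype(float)
    P=np.stack([(u-c["cx"])/f*z,(v-c["cy"])/f*z,z],-1)
    W=(P-np.array(c["t"]).reshape(3))@np.array(c["R"]); W[z==0]=np.nan; return W
def ray(c,u,v,h):
    f=K(c); R=np.array(c["R"]); d=R.T@np.array([(u-c["cx"])/f,(v-c["cy"])/f,1]); o=-R.T@np.array(c["t"]).reshape(3)
    return o+d*(h-o[2])/d[2]
E
python3 - <<'E'
from h import *
for n in("top","side"):
    c=grab(n); cv2.imwrite(f"pics/{n}0.png",c["img"]); print(n,c["fov_y"],c["cx"],c["cy"],-np.array(c["R"]).T@np.array(c["t"]).ravel())
print(bot.get_obs())
E
```

```text
pics
top 55.728371813216924 320.21550242782064 200.40509441904678 [460.94575923  -2.0001028  965.48554283]
side 55.499159693166135 321.78534955705476 202.85452043734318 [300.7992962  713.89761343 606.23501254]
{'time': 0.1, 'joint_positions': array([-1.25898628e+00,  3.42651949e-01,  1.52489163e+00,  6.85630588e-06,
        1.27537028e+00, -1.46000009e-01]), 'dq': array([ 1.08508383e-03, -1.17197196e-03, -2.27650761e-03,  2.46614591e-03,
       -1.34158088e-05, -1.50662467e-03]), 'tau': array([ 1.80075902e-03, -4.32004917e+01, -2.44693905e+01,  7.19676842e-02,
        5.25003928e-02, -4.37279346e-05]), 'tool_pos': array([ 231.95847302, -470.59918206,  226.12544093]), 'tcp_rot': array([-3.14028646e+00, -1.98697639e-04,  4.57807923e-01]), 'contact_force': array([-0.87038731,  0.08318692, -0.06176536]), 'moment': array([-0.01346192, -0.01241553,  0.01425037]), 'grip_width': 91.35125785711308}
```

View pics/top0.png

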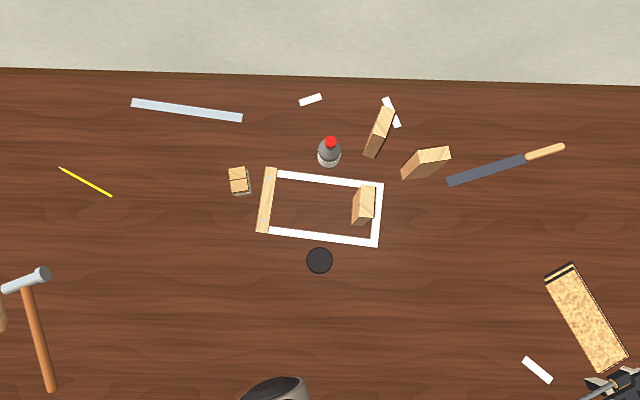

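View pics/side0.png

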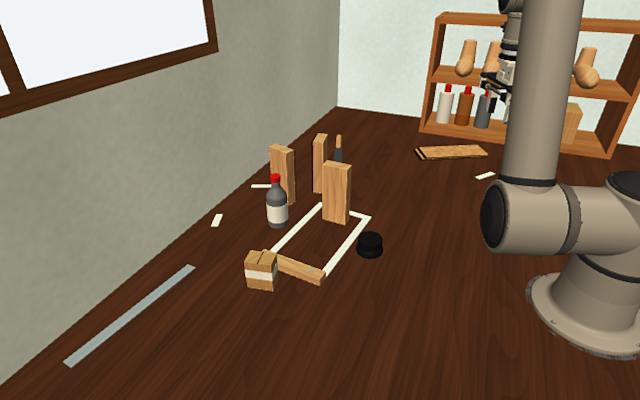

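The top view shows the bay with its stop at left (265,200) and the strop at its right end (363,205). Two look-alike blocks stand outside at (378,132) and (425,163). The bottle is at (330,152), the tin at (319,260) and the carton at (239,181). Next I'll measure them.

```bash
python3 - <<'E'
from h import *
c=load("top"); W=pts(c); img=c["img"].astype(int)
b,g,r=img[...,0],img[...,1],img[...,2]
v,u=np.mgrid[0:400,0:640]
win=(u>250)&(u<390)&(v>160)&(v<252)
tape=win&(b>190)&(g>190)&(abs(W[...,2])<8)
T=W[tape]; print("tape",len(T),np.median(T[:,2]),cv2.minAreaRect(T[:,:2].astype(np.float32)))
st=win&(u<282)&(W[...,2]>14)&(W[...,2]<30)
S=W[st]; rc=cv2.minAreaRect(S[:,:2].astype(np.float32)); print("stop",len(S),rc,np.median(S[:,2]),cv2.boxPoints(rc))
def blob(name,m):
    P=W[m]; 
    if len(P)==0: print(name,'none');return
    rc=cv2.minAreaRect(P[:,:2].astype(np.float32)); print(name,len(P),rc,np.median(P[:,2]),P[:,:2].mean(0),cv2.boxPoints(rc).round(1).tolist())
blob("striptop",win&(u>340)&(W[...,2]>160))
blob("bottle",(u>310)&(u<345)&(v>130)&(v<175)&(W[...,2]>20))
blob("tin",(u>300)&(u<340)&(v>240)&(v<280)&(W[...,2]>30))
blob("carton",(u>220)&(u<258)&(v>160)&(v<200)&(W[...,2]>65))
for n,a in(("la1",(360,400,95,160)),("la2",(400,455,140,185))):
    blob(n,(u>a[0])&(u<a[1])&(v>a[2])&(v<a[3])&(W[...,2]>20))
# tape outer quad via contour
m=(tape).astype(np.uint8)*255
k,_=cv2.findContours(m,cv2.RETR_EXTERNAL,cv2.CHAIN_APPROX_NONE)
for x in k:
  if cv2.contourArea(x)>50: print("ct",cv2.contourArea(x),x[:,0].min(0),x[:,0].max(0))
big=cv2.resize(c["img"][120:290,210:470],None,fx=3,fy=3,interpolation=cv2.INTER_CUBIC); cv2.imwrite("pics/zoom.png",big)
s=load("side"); big=cv2.resize(s["img"][120:300,230:390],None,fx=3.2,fy=3.2,interpolation=cv2.INTER_CUBIC); cv2.imwrite("pics/zoomside.png",big)
E
```

```text
tape 1886 0.3569672265221137 ((602.8712768554688, -30.52362060546875), (279.2579040527344, 169.57208251953125), 84.0296630859375)
stop 804 ((619.6161499023438, 137.33895874023438), (59.46045684814453, 169.74465942382812), 84.14965057373047) 19.511224408717723 [[532.15546 116.41466]
 [701.01605  99.1125 ]
 [707.07684 158.26326]
 [538.21625 175.56541]]
striptop 542 ((594.9037475585938, -113.21543884277344), (35.466243743896484, 70.3540267944336), 87.2666244506836) 169.2328836237134 [ 594.00374279 -112.39039348] [[558.9000244140625, -129.3000030517578], [629.2000122070312, -132.60000610351562], [630.9000244140625, -97.19999694824219], [560.5999755859375, -93.80000305175781]]
bottle 586 ((728.3922119140625, -31.429283142089844), (54.99300765991211, 48.37757110595703), 79.32128143310547) 100.72667903308476 [721.37381411 -30.58287571] [[699.5, -54.0], [747.0999755859375, -62.900001525878906], [757.2999877929688, -8.899999618530273], [709.7000122070312, 0.10000000149011612]]
tin 475 ((468.7640380859375, -14.981609344482422), (57.37007141113281, 55.896793365478516), 1.2075490951538086) 39.68
[... 411 characters left out ...]
690.0, 172.0], [682.2999877929688, 211.5]]
la1 809 ((773.9569091796875, -149.77069091796875), (34.93531799316406, 71.33784484863281), 71.13238525390625) 167.02183000023678 [ 762.07453382 -144.79986882] [[734.5999755859375, -154.8000030517578], [802.0999755859375, -177.8000030517578], [813.4000244140625, -144.8000030517578], [745.9000244140625, -121.69999694824219]]
la2 1091 ((703.9801025390625, -257.55841064453125), (36.31173324584961, 71.72449493408203), 10.559907913208008) 155.92788287836134 [ 696.7150053  -250.72439059] [[679.5999755859375, -225.60000610351562], [692.7000122070312, -296.1000061035156], [728.4000244140625, -289.5], [715.2999877929688, -219.0]]
ct 1619.0 [268 170] [383 247]
```

View pics/zoom.png

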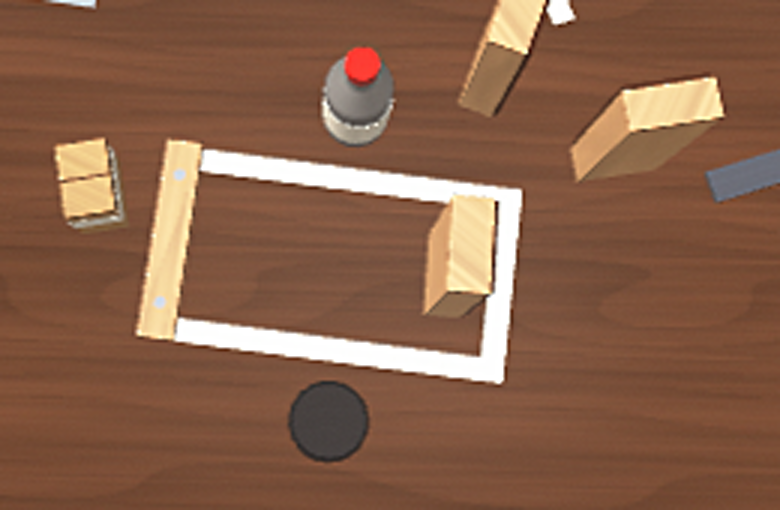

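View pics/zoomside.png

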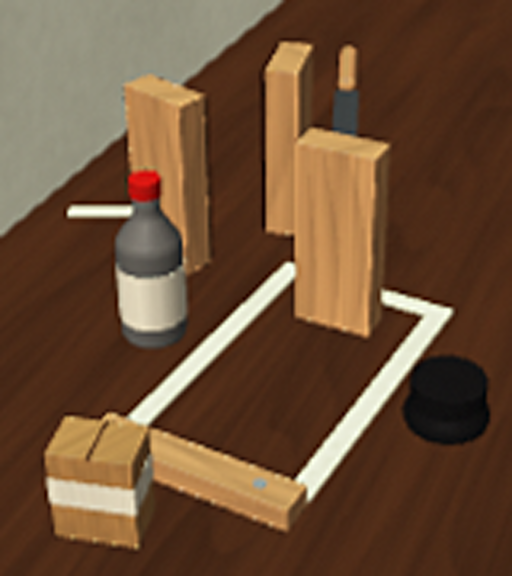

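```bash
python3 - <<'E'
from h import *
c=load("top")
C=np.array([603.85,-21.07]);a=np.radians(84.1);ex=np.array([np.cos(a),np.sin(a)]);ey=np.array([-ex[1],ex[0]])
f=lambda p:(round(float((p[:2]-C)@ex),1),round(float((p[:2]-C)@ey),1))
b,g,r=[c["img"][...,i].astype(int) for i in range(3)]
v,u=np.mgrid[0:400,0:640]
m=(r>180)&(g<80)&(b<80)&(abs(u-330)<20)&(abs(v-145)<20)
p=ray(c,u[m].mean(),v[m].mean(),150);print("cap",p,f(p))
# strop top corners by zoomed pixels (zoom/3+offset)
for q in((459,196),(496,197),(489,294),(447,288)):
    p=ray(c,210+q[0]/3,120+q[1]/3,170);print(p.round(1),f(p))
E
```

```text
cap [732.32563314 -31.55809967 150.        ] (2.8, -128.9)
[ 628.4 -102.7  170. ] (-78.7, -32.8)
[ 628.3 -129.3  170. ] (-105.1, -35.5)
[ 558.2 -124.4  170. ] (-107.4, 34.7)
[561.7 -94.6 170. ] (-77.5, 34.3)
```

servo_tool(angular=[[0, 0, -32], [0, 0, -32], [0, 0, -32], [0, 0, -32], [0, 0, -32], [0, 0, -32], [0, 0, -32], [0, 0, -32], [0, 0, -32], [0, 0, -32]], slide=[[30, 24, 0], [60, 48, 0], [95, 76, 0], [130, 104, 0], [165, 131, 0], [200, 158, 0], [235, 186, 0], [270, 214, 0], [305, 241, 0], [335, 265, 0]], grip=[-1, -1, -1, -1, -1, -1, -1, -1, -1, -1])

```text
time: 0.93
tool_pos: [544.0, -223.4, 226.4]
tcp_rot: [-3.141, 0.001, -0.101]
contact_force: [0.1, -0.9, 0.8]
grip_width: 29.5
```

servo_tool(angular=[[0, 0, 0], [0, 0, 0], [0, 0, 0], [0, 0, 0], [0, 0, 0], [0, 0, 0], [0, 0, 0], [0, 0, 0]], slide=[[20, 16, 0], [20, 16, 0], [20, 16, 0], [20, 16, -25], [20, 16, -50], [20, 16, -75], [20, 16, -80], [20, 16, -80]], grip=[-1, -1, -1, -1, -1, -1, -1, -1])

```text
time: 1.6
tool_pos: [560.9, -209.7, 145.1]
tcp_rot: [-3.14, 0.004, -0.102]
contact_force: [0.6, 0.1, 0.3]
grip_width: 0.2
```

```bash
python3 - <<'E'
from h import *
o=bot.get_obs(); print(o["time"],o["tool_pos"],o["tcp_rot"],o["grip_width"],o["joint_positions"])
c=grab("top"); s=grab("side")
a=cv2.resize(c["img"][120:290,250:470],None,fx=2.2,fy=2.2); b=cv2.resize(s["img"][100:290,230:400],(335,374))
cv2.imwrite("pics/p1.png",np.hstack([a[:374],b]))
E
```

```text
1.6 [ 560.86355986 -209.7163982   145.10400175] [-3.14025492  0.00437136 -0.10233726] 0.24260867281512483 [-4.85549424e-01  5.49320653e-01  1.42387032e+00 -4.27103176e-04
  1.17295619e+00  1.18775346e+00]
```

View pics/p1.png

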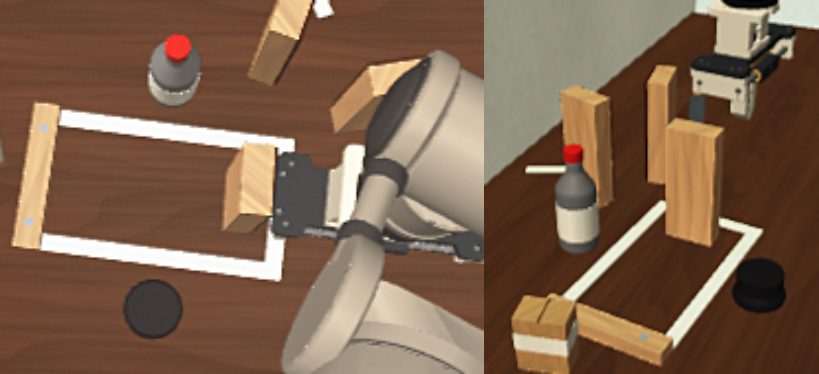

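servo_tool(angular=[[0, 0, 0], [0, 0, 0], [0, 0, 0], [0, 0, 0], [0, 0, 0], [0, 0, 0], [0, 0, 0]], slide=[[13, 4, 0], [26, 20, 0], [26, 29, 0], [26, 29, 0], [27, 37, 0], [28, 45, 0], [29, 50, 0]], grip=[-1, -1, -1, -1, -1, -1, -1])

```text
time: 2.28
tool_pos: [591.5, -158.5, 147.2]
tcp_rot: [3.142, -0.0, -0.101]
contact_force: [0.1, -0.1, 0.1]
grip_width: 0.4
```

```bash
python3 - <<'E'
from h import *
o=bot.get_obs(); print(o["time"],o["tool_pos"],o["contact_force"])
C=np.array([603.85,-21.07]);a=np.radians(84.1);ex=np.array([np.cos(a),np.sin(a)]);ey=np.array([-ex[1],ex[0]])
p=o["tool_pos"][:2]-C; print(p@ex,p@ey)
s=grab("side")
cv2.imwrite("pics/p2.png",cv2.resize(s["img"][50:250,250:450],(600,600)))
E
```

```text
2.2833 [ 591.54303933 -158.53541026  147.1862542 ] [ 0.1388913  -0.08081199  0.13429602]
-138.00229454982494 -1.8886497880890731
```

View pics/p2.png

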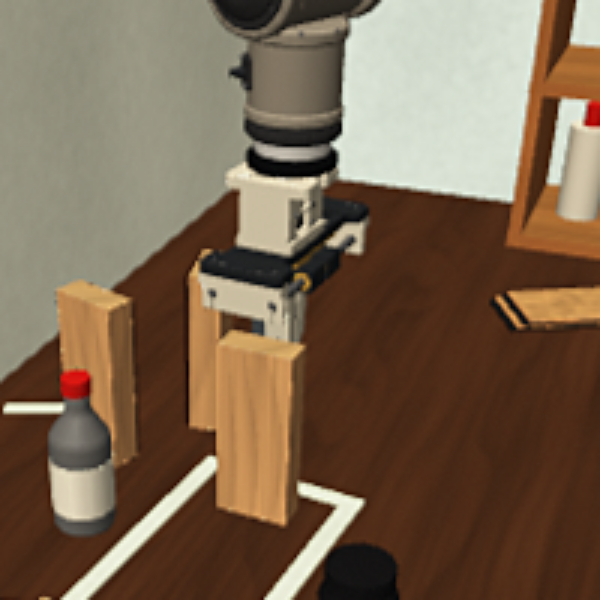

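The fingers are just behind the strop's leather face, about 9 mm clear. Now I'll tip it.

servo_tool(angular=[[0, 0, 0], [0, 0, 0], [0, 0, 0], [0, 0, 0], [0, 0, 0], [0, 0, 0], [0, 0, 0], [0, 0, 0], [0, 0, 0], [0, 0, 0]], slide=[[1, 5, 0], [1, 10, 0], [2, 15, 0], [2, 20, 0], [3, 25, 0], [3, 30, 0], [4, 35, 0], [4, 40, 0], [5, 45, 0], [5, 49, 0]], grip=[-1, -1, -1, -1, -1, -1, -1, -1, -1, -1])

```text
time: 3.17
tool_pos: [597.0, -109.5, 146.7]
tcp_rot: [-3.142, -0.0, -0.1]
contact_force: [-0.2, 0.3, 0.4]
grip_width: 0.5
```

```bash
python3 - <<'E'
from h import *
o=bot.get_obs(); print(o["time"],o["tool_pos"],o["contact_force"])
s=grab("side")
cv2.imwrite("pics/p3.png",cv2.resize(s["img"][100:300,230:430],(600,600)))
E
```

```text
3.1667 [ 596.98102448 -109.46829009  146.73327891] [-0.21513575  0.27229923  0.38395562]
```

View pics/p3.png

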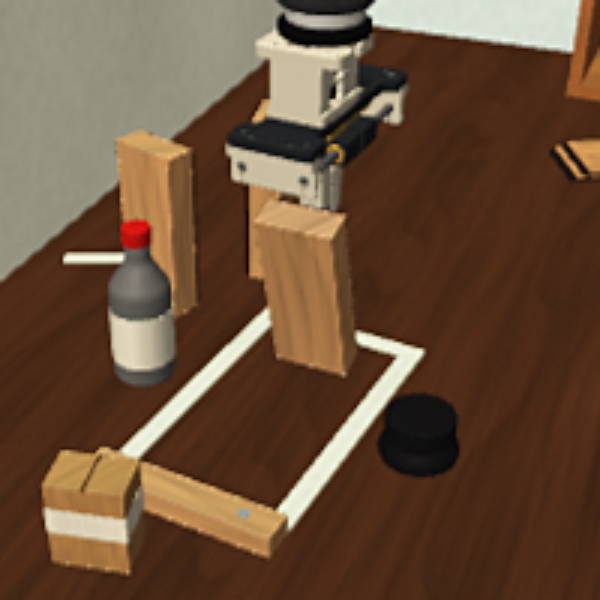

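The strop is leaning towards the stop. I'll push a little further and then hold.

servo_tool(angular=[[0, 0, 0], [0, 0, 0], [0, 0, 0], [0, 0, 0], [0, 0, 0], [0, 0, 0], [0, 0, 0], [0, 0, 0], [0, 0, 0], [0, 0, 0]], slide=[[0, 5, 0], [1, 10, 0], [1, 10, 0], [1, 10, 0], [1, 10, 0], [1, 10, 0], [1, 10, 0], [1, 10, 0], [0, 0, 0], [-1, -10, 0]], grip=[-1, -1, -1, -1, -1, -1, -1, -1, -1, -1])

```text
time: 4.05
tool_pos: [595.8, -120.7, 146.8]
tcp_rot: [3.141, -0.0, -0.1]
contact_force: [1.6, -1.3, -0.1]
grip_width: 0.5
```

```bash
python3 - <<'E'
from h import *
o=bot.get_obs(); print(o["time"],o["tool_pos"],o["contact_force"])
s=grab("side")
cv2.imwrite("pics/p4.png",cv2.resize(s["img"][100:300,230:430],(600,600)))
E
```

```text
4.05 [ 595.80802915 -120.66707732  146.77035789] [ 1.63131291 -1.30682473 -0.06174614]
```

View pics/p4.png

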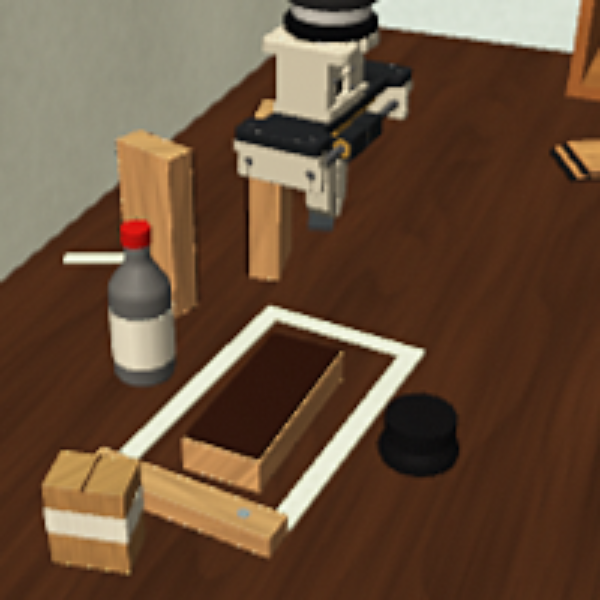

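It fell flat with the leather up, inside the tape (side view around (265,400)). I'll back off and measure it.

servo_tool(angular=[[0, 0, 0], [0, 0, 0], [0, 0, 0], [0, 0, 0]], slide=[[-2, -20, 0], [-4, -40, 0], [-5, -50, 0], [-5, -50, 0]], grip=[-1, -1, -1, -1])

```text
time: 4.43
tool_pos: [590.5, -172.8, 146.7]
tcp_rot: [3.141, -0.0, -0.104]
contact_force: [0.7, -0.8, -0.5]
grip_width: 0.9
```

```bash
cat > m.py <<'E'
from h import *
o=bot.get_obs(); print(o["time"],o["tool_pos"],o["contact_force"])
C=np.array([603.85,-21.07]);a=np.radians(84.1);ex=np.array([np.cos(a),np.sin(a)]);ey=np.array([-ex[1],ex[0]])
p=o["tool_pos"][:2]-C; print("tcp bay",p@ex,p@ey)
for n in("side","top"):
    c=grab(n); W=pts(c); X=(W[...,:2]-C)@ex; Y=(W[...,:2]-C)@ey
    m=(abs(W[...,2]-35)<5)&(abs(X)<160)&(abs(Y)<62)
    m=cv2.morphologyEx(m.astype(np.uint8),cv2.MORPH_OPEN,np.ones((3,3)))
    k,l,s,_=cv2.connectedComponentsWithStats(m); i=1+np.argmax(s[1:,4])
    q=l==i; P=np.stack([X[q],Y[q]],-1).astype(np.float32)
    rc=cv2.minAreaRect(P); print(n,s[i],rc,cv2.boxPoints(rc).round(1).tolist(), np.median(W[q][:,2]))
    # thin: fitted stop face
    cv2.imwrite(f"pics/m_{n}_{o['time']:.2f}.png",cv2.resize(c["img"][120:290,210:430] if n=="top" else c["img"][150:320,230:400],None,fx=3,fy=3))
E
python3 m.py; ls pics
```

```text
4.4333 [ 590.46712849 -172.78358793  146.66435415] [ 0.7299036  -0.77189977 -0.48377019]
tcp bay -152.28559262076823 -2.2830445719344348
side [ 292  211   51   43 1133] ((18.82874298095703, 4.1331787109375), (168.29588317871094, 70.32804107666016), 2.718883752822876) [[-66.9000015258789, 35.29999923706055], [-63.599998474121094, -35.0], [104.5, -27.0], [101.19999694824219, 43.20000076293945]] 35.16291461784037
top [ 282  191   69   32 1778] ((16.963592529296875, 4.988056182861328), (167.88304138183594, 69.78717803955078), 2.9854185581207275) [[-68.69999694824219, 35.5], [-65.0, -34.20000076293945], [102.5999984741211, -25.5], [99.0, 44.20000076293945]] 34.57380383515984
m_side_4.43.png
m_top_4.43.png
p1.png
p2.png
p3.png
p4.png
side0.png
top0.png
zoom.png
zoomside.png
```

The strop's foot is at bay x ≈ -67 and its head at ≈ +101, yawed +2.8°. It needs about 29 mm more. I'll lower the closed fingers behind the foot and push slightly on the +y side.

servo_tool(angular=[[0, 0, 0], [0, 0, 0], [0, 0, 0], [0, 0, 0], [0, 0, 0], [0, 0, 0], [0, 0, 0], [0, 0, 0]], slide=[[-8, 1, -20], [-8, 1, -45], [-8, 1, -70], [-8, 1, -95], [-8, 1, -115], [-8, 1, -128], [-8, 1, -130], [-8, 1, -130]], grip=[-1, -1, -1, -1, -1, -1, -1, -1])

```text
time: 5.2
tool_pos: [582.5, -168.0, 16.1]
tcp_rot: [-3.141, 0.002, -0.1]
contact_force: [-0.4, 0.4, 0.1]
grip_width: 0.5
```

servo_tool(angular=[[0, 0, 0], [0, 0, 0], [0, 0, 0], [0, 0, 0], [0, 0, 0], [0, 0, 0], [0, 0, 0]], slide=[[2, 15, 0], [3, 30, 0], [4, 40, 0], [5, 45, 0], [5, 50, 0], [6, 54, 0], [6, 54, 0]], grip=[-1, -1, -1, -1, -1, -1, -1])

```text
time: 5.78
tool_pos: [589.1, -114.3, 17.0]
tcp_rot: [3.142, -0.0, -0.1]
contact_force: [0.1, -0.5, -0.7]
grip_width: 0.6
```

```bash
python3 m.py
```

```text
5.7833 [ 589.07259838 -114.30362463   16.97226461] [ 0.11033228 -0.5329092  -0.67557607]
tcp bay -94.25875566870715 5.11540223645478
side [ 292  211   51   43 1124] ((18.181373596191406, 3.6849327087402344), (169.2373046875, 70.11700439453125), 3.1040964126586914) [[-68.19999694824219, 34.099998474121094], [-64.4000015258789, -35.900001525878906], [104.5999984741211, -26.700000762939453], [100.80000305175781, 43.29999923706055]] 35.13117296162308
top [ 283  191   42   29 1075] ((49.73453140258789, 7.192110061645508), (102.45243835449219, 68.45209503173828), 3.7847602367401123) [[-3.5999999046325684, 38.0], [0.8999999761581421, -30.299999237060547], [103.0999984741211, -23.600000381469727], [98.5999984741211, 44.70000076293945]] 34.431650145007076
```

servo_tool(angular=[[0, 0, 0], [0, 0, 0], [0, 0, 0], [0, 0, 0], [0, 0, 0], [0, 0, 0], [0, 0, 0], [0, 0, 0], [0, 0, 0], [0, 0, 0]], slide=[[0, 4, 0], [1, 8, 0], [1, 12, 0], [1, 15, 0], [2, 18, 0], [2, 21, 0], [2, 24, 0], [3, 27, 0], [3, 30, 0], [3, 30, 0]], grip=[-1, -1, -1, -1, -1, -1, -1, -1, -1, -1])

```text
time: 6.72
tool_pos: [591.9, -84.4, 16.7]
tcp_rot: [-3.141, 0.0, -0.1]
contact_force: [-0.7, -0.1, -0.2]
grip_width: 0.3
```

```bash
python3 m.py
```

```text
6.7167 [591.88449843 -84.40163703  16.71485933] [-0.74237998 -0.08581    -0.15988005]
tcp bay -64.22612202937961 5.392098488090398
side [ 285  215   55   44 1185] ((35.9441032409668, 2.325592041015625), (176.55413818359375, 69.3739242553711), 1.042321801185608) [[-52.900001525878906, 35.400001525878906], [-51.70000076293945, -34.0], [124.80000305175781, -30.700000762939453], [123.5999984741211, 38.599998474121094]] 35.10269731052789
top [274 189  38  30 921] ((76.91993713378906, 3.698007583618164), (88.81206512451172, 69.3741455078125), 1.2900415658950806) [[31.700000762939453, 37.400001525878906], [33.29999923706055, -32.0], [122.0999984741211, -30.0], [120.5, 39.400001525878906]] 34.53935084339994
```

servo_tool(angular=[[0, 0, 0], [0, 0, 0], [0, 0, 0], [0, 0, 0]], slide=[[0, 2, 0], [0, 4, 0], [1, 6, 0], [1, 6, 0]], grip=[-1, -1, -1, -1])

```text
time: 7.15
tool_pos: [592.9, -78.9, 16.8]
tcp_rot: [3.142, -0.0, -0.101]
contact_force: [0.2, -1.5, 0.1]
grip_width: 0.6
```

servo_tool(angular=[[0, 0, 0], [0, 0, 0]], slide=[[0, 1, 0], [0, 1, 0]], grip=[-1, -1])

```text
time: 7.32
tool_pos: [592.9, -78.1, 16.8]
tcp_rot: [3.141, -0.0, -0.101]
contact_force: [0.1, -1.7, 0.6]
grip_width: 0.5
```

servo_tool(angular=[[0, 0, 0], [0, 0, 0]], slide=[[0, 1, 0], [0, 1, 0]], grip=[-1, -1])

```text
time: 7.48
tool_pos: [592.7, -77.8, 16.8]
tcp_rot: [3.14, 0.0, -0.101]
contact_force: [-0.2, -5.2, -0.2]
grip_width: 0.4
```

```bash
python3 m.py
```

```text
7.4833 [592.67834302 -77.79967679  16.77281265] [-0.24046616 -5.20178905 -0.20058737]
tcp bay -57.57753227498565 5.281091285253635
side [ 283  217   55   43 1182] ((43.79929733276367, 1.4532051086425781), (174.5327606201172, 69.88801574707031), 0.9339128732681274) [[-44.0, 35.0], [-42.900001525878906, -34.900001525878906], [131.60000610351562, -32.099998474121094], [130.5, 37.79999923706055]] 35.132203054860895
top [271 188  38  30 918] ((84.54704284667969, 4.137737274169922), (87.94758605957031, 68.06391143798828), 0.4804953932762146) [[40.29999923706055, 37.79999923706055], [40.900001525878906, -30.299999237060547], [128.8000030517578, -29.5], [128.1999969482422, 38.5]] 34.53154007345945
```

The force has risen, so the head is against the stop. I'll press a little more to seat it and then retreat.

servo_tool(angular=[[0, 0, 0], [0, 0, 0], [0, 0, 0]], slide=[[0, 1, 0], [0, 1, 0], [0, 1, 0]], grip=[-1, -1, -1])

```text
time: 7.83
tool_pos: [592.5, -77.6, 16.8]
tcp_rot: [3.14, 0.0, -0.101]
contact_force: [-1.9, -8.9, 1.3]
grip_width: 0.4
```

servo_tool(angular=[[0, 0, 0], [0, 0, 0], [0, 0, 0]], slide=[[0, 1, 0], [0, 1, 0], [0, 1, 0]], grip=[-1, -1, -1])

```text
time: 8.08
tool_pos: [592.2, -77.5, 16.8]
tcp_rot: [3.139, 0.001, -0.101]
contact_force: [-4.1, -13.0, 1.0]
grip_width: 0.7
```

servo_tool(angular=[[0, 0, 0], [0, 0, 0], [0, 0, 0], [0, 0, 0], [0, 0, 0], [0, 0, 0], [0, 0, 0], [0, 0, 0], [0, 0, 0]], slide=[[0, -5, 0], [-1, -15, 0], [-3, -30, 0], [-6, -60, 0], [-9, -90, 0], [-9, -90, 20], [-9, -90, 50], [-9, -90, 80], [-9, -90, 80]], grip=[-1, -1, -1, -1, -1, -1, -1, -1, -1])

```text
time: 8.83
tool_pos: [587.0, -166.8, 102.8]
tcp_rot: [3.139, -0.01, -0.101]
contact_force: [1.5, -0.7, 0.6]
grip_width: 0.6
```

```bash
python3 m.py; ls -t pics|head -2
```

```text
8.8333 [ 587.01812175 -166.76223093  102.78522961] [ 1.45028468 -0.71234426  0.58910939]
tcp bay -146.65066399999134 1.766642702001131
side [ 284  216   55   44 1207] ((46.29140853881836, 1.3692054748535156), (169.0455780029297, 69.97843170166016), 0.6150627136230469) [[-38.599998474121094, 35.400001525878906], [-37.900001525878906, -34.5], [131.1999969482422, -32.70000076293945], [130.39999389648438, 37.29999923706055]] 35.15350939454444
top [ 272  187   69   35 1794] ((44.30537414550781, 2.7298126220703125), (168.95785522460938, 69.6366958618164), 0.506476104259491) [[-40.5, 36.79999923706055], [-39.900001525878906, -32.79999923706055], [129.10000610351562, -31.299999237060547], [128.5, 38.29999923706055]] 34.49808290567483
m_top_8.83.png
m_side_8.83.png
```

View pics/m_top_8.83.png

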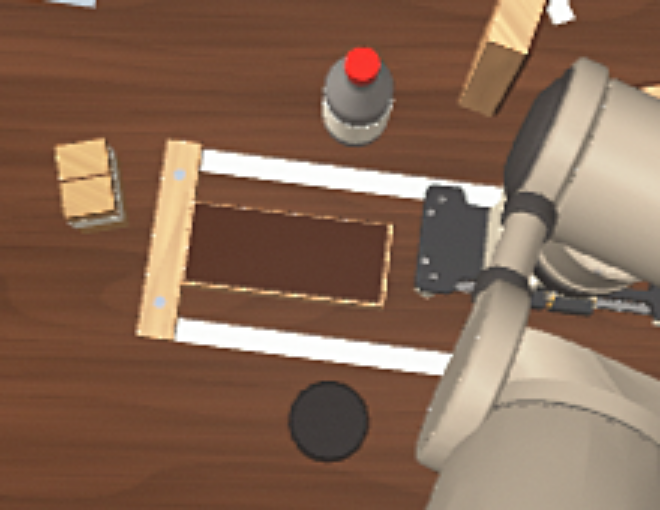

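View pics/m_side_8.83.png

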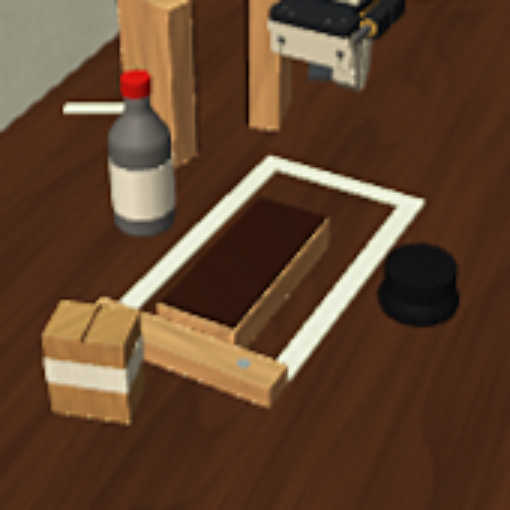

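servo_tool(angular=[[0, 0, 0], [0, 0, 0], [0, 0, 0], [0, 0, 0]], slide=[[0, 0, 20], [0, 0, 40], [0, 0, 40], [0, 0, 40]], grip=[-1, -1, -1, -1])

```text
time: 9.27
tool_pos: [583.8, -165.0, 136.2]
tcp_rot: [-3.141, -0.0, -0.101]
contact_force: [0.3, -0.7, -0.1]
grip_width: 0.3
```

Both views show the strop flat, leather up, with its head flush against the stop (top view at (190,245)). The bottle, tin and carton have not moved, and the arm is clear.

```bash
python3 -c "
from plant import bot
print(bot.close_job())"
```

```text
the job is handed in; nothing more can be done
None
```

I tipped the strop block over towards the stop with closed fingers near its top, then pushed its foot end along the bench until the head seated on the stop. The job was handed in at about 9.3 s of the 51 s allowed, with no verdict reported.

- **Fall:** it landed flat, leather up, within the tape. Its ends were at about 0 and +9 mm from the bay's centre line, and it was about 3° off square.
- **Seating:** I pressed until the contact force reached about 13 N, then backed the arm clear.
- **Final checks:** the head is at bay x ≈ 129 mm from the top camera and 131 mm from the side camera, with the stop face at 130 mm. It is about 0.5° off square, both ends are within about 4 mm of the centre line, and the top is at about 35 mm height.
- **Bystanders:** the bottle, tin and carton look unmoved in the pictures; I did not re-measure their positions.

The two cameras disagree by about 2 mm, which is within calibration. No check failed.

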